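# Catch the block heater's lid and let it down

## Robot

A 7-joint arm with a two-finger parallel gripper is mounted at the origin on the work surface. World frame = base frame: x ahead of the robot, y to its left, z up, the work surface at z = 0. Lengths are in m, angles in rad, forces in N, time in s.
With the tool pointing down it reaches from about 0.4 to 0.85 m from the base axis. Payload 10.4 kg.
Tool frame: the origin (TCP) lies midway between the tips of the shut fingers; the grasp point (between the pads) lies 19 mm behind it; z points along the fingers, y is the direction in which the jaws open and shut (so a half turn about z gives the same grasp; the last joint's range is limited). The gripper opens to 87 mm and grips with 3 to 60 N. Pads are 19 mm wide; open, the fingers measure 117 mm over their backs; the gripper's body (75 mm by 190 mm) begins 51 mm behind the grasp point.
Start: joints at [-1.168, 0.332, -0.065, 1.46, 0.022, 1.35, -0.088], TCP at [0.258, 0.569, 0.223] pointing down, gripper open.
Joint ranges: [-2.6, 2.6], [-0.5, 2.12], [-1.47, 1.34], [0.16, 2.42], [-1.27, 4.41], [0.06, 2.06], [-2.6, 2.6]. Speed limits (rad/s): [2.22, 2.22, 2.79, 2.79, 3.14, 3.14, 3.14].

## Interface

Orientations are given as a rotation vector (axis times angle).
In Python, from cell import robot, imaging, sign_off gives the robot as it stands.
- The arm moves only by the tool apply_moves, never from a script. Its arguments are lists of equal length, an entry for each row: "translation": the shift along the tool's x, y, z in m, a list of three; "rot": the turn, a rotation vector about the tool's x, y, z in degrees, a list of three; "gripper": the opening, from 0 (shut) to 1 (fully open). In form: {"translation": [[x, y, z], ...], "rot": [[ax, ay, az], ...], "gripper": [gripper, ...]}. A call has 1 to 20 rows; each row is the pose to reach, as a shift and turn from the pose commanded when the call began, along the tool's axes at that moment; what a row does not reach only later rows make up. A row lasts 1/12 s, in which the tool goes at most 41.7 mm and 7.16 degrees, less where a joint would pass 70% of its speed; a pose out of reach is approached as far as the arm can. A call with a gripper value outside its range is refused whole. The fingers move at their own pace and stop on an object; "grip_force" is the grip in N (left out, the last holds). Time passes only in rows, so rows that repeat a pose let the fingers close. It gives the time, the measured TCP pose, the force and the opening at its end, in the units of the state.
- robot.get_obs(): the state, without advancing time (a new reading comes with each control period).
- imaging.snapshot(name): name is "scene" or "side" or "wrist"; returns a dict with "pixels" (400x640x3 uint8, red, green, blue), "K" (3x3 intrinsics, pixels), "D" ([k1, k2, p1, p2, k3] as OpenCV has them; the pictures are not rectified), "extrinsics" (4x4, takes a point from camera to world coordinates). Camera axes: x right, y up, looking along -z (the intrinsics and any distortion apply to the point x, -y, -z); pixel columns grow to the right and rows downward; lengths in m; the calibration is good to about 2 mm. A picture is of the moment at which its call begins. There is no depth.
- sign_off(): hands the job in, once; it reports no verdict.
The state is a dict: "t": time; "joints": joint angles; "qd": joint speeds; "joint_efforts": joint torques, N m; "eef_pos": TCP position; "tcp_rot": TCP orientation; "force": force on the tool from outside, world axes, zero at the start; "torque": the same for the moment, N m; "width": finger opening in m.
Only numpy, scipy, OpenCV 4.12 (cv2) and the standard library are available. Lean on these libraries where they do the work, as an engineer would, in place of code of your own. Each camera call takes 0.05 s, during which the arm holds its last target. There are 200 camera calls.

## Task

The lid of the block heater is standing open, leaning back. Nudge it forward past upright with a fingertip, catch it from below on the back of a finger while it is falling, and let it down on the finger, slowly and without a bump, until it is fully shut over the vials; then move away. Do not grip the lid, do not press hard on it, and leave everything else on the bench where it stands.

Things in the scene. Friction and masses are not known exactly. Their poses are not given: they have to be found in the camera images.
- heater: Grey dry-block heater, fixed. Origin on the bench under the housing; x to its back, y to its left seen from the front, z up. The housing is an open box, x -55 to +75 mm, y +-105 mm, rim 110 mm high, capped vials inside below the rim. In front is a low control panel, x -139 to -55 mm, y +-105 mm, 34 mm high. Position and yaw vary
- lid_angle (a joint): Lid angle about its hinge, rad: 0 = shut, flat on the rim; 1.66 = start, leaning back on its stop. It balances near 1.5: above, it sinks back to the stop; below, it falls shut. A weak damper slows it: it falls at 0.5 to 0.85 times the sine of the angle past balance, rad/s (3 to 5 s from 0.15 past balance to shut), too fast to land softly alone. Holding it takes under 1.5 N at the front edge
- lid_hinge (a point): Middle of the hinge axis, in the plane of the lid's underside (heater frame x +60, y 0, z 111 mm). The point turns with the lid: y lies along the hinge, -x points along the underside from hinge to front edge, z points out of the outer face
- lid_lip (a point): Middle of the lid's free front edge, on its underside, 150 mm from the hinge. Shut, it is 111 mm above the bench and the front 35 mm of the lid stick out as a lip beyond the housing's front wall, with free space for a finger below, over the panel. At the start it is 260 mm above the bench and 13 mm behind the hinge
- lid: The lid: a flat plate 150 mm (hinge to front edge) x 200 mm (along the hinge) x 10 mm thick, about 0.2 kg, white outside, grey inside. Origin on the hinge axis; same axes as lid_hinge; inner face at z = 0, outer face at z = 10 mm
- vial_a: Loose amber vial, 25 mm wide, 48 mm high, standing just left of the heater's panel. Origin at the centre of its foot. To be left alone
- vial_b: The same kind of vial, right of the heater's housing. To be left alone
- dropper: Loose glass dropper bottle, 42 mm wide, 82 mm high, left of the heater's housing. Origin at its foot. To be left alone
- beaker: Loose glass beaker, 70 mm wide, 85 mm high, at the side of the bench. Origin at its foot. To be left alone
- reagent: Loose amber reagent bottle, 68 mm wide, 150 mm high, at the side of the bench. Origin at its foot. To be left alone
- wash: Loose white wash bottle, 64 mm wide, 150 mm high with its spout, at the side of the bench. Origin at its foot. To be left alone
- spatula: Loose spatula lying at the right-hand side of the bench. Origin under its middle. To be left alone

How it is judged:
On the way, in this order (a step that is already met when the one before it is completed fails the run):
1. the lid has been tipped forward past upright (joint below 1.4) (value of joint lid_angle below 1.4 rad).
2. the falling lid rests on the fingers for 0.2 s, open 0.2 to 1.2 rad (value of joint lid_angle between 0.2 and 1.2 rad and contact force between lid and the fingers above 0.1 N), for 0.2 s.
At the end, for the whole second after the job is handed in: The lid is fully shut (joint below 0.02 rad, within 3 mm at the front edge) and at rest, and everything else stands within 20 mm of where it stood (value of joint lid_angle below 0.02 rad and velocity of joint lid_angle between -0.05 and 0.05 rad/s and distance of each of vial_a, vial_b, dropper, beaker, reagent, wash, spatula from where it was at the start of the episode below 0.02 m); the robot touches nothing.
It fails at once if the lid bumps shut: it falls faster than 0.45 rad/s (about 65 mm/s at its front edge) over its last stretch, between 0.25 and 0.03 rad (the last 5 mm are not judged) (value of joint lid_angle between 0.03 and 0.25 rad and velocity of joint lid_angle below -0.45 rad/s).
It fails at once if the lid is gripped: the fingers press its inner and outer faces at once, with over 2 N on each (contact force between each of lid_c0, lid_c1 and the fingers above 2 N).
It fails at once if the lid is pressed hard, over 15 N (contact force between lid and the fingers above 15 N).
It fails at once if a bystander is moved by more than 20 mm, lifted or knocked over (distance of any of vial_a, vial_b, dropper, beaker, reagent, wash, spatula from where it was at the start of the episode above 0.02 m or angle between any of vial_a, vial_b, dropper, beaker, reagent, wash, spatula's own z axis and vertical above 0.3 rad).
It also fails if it takes over 53 s, if anything falls off the work surface, if the arm or the gripper's body presses on something with over 40 N, if the wrist force passes 120 N, or if a joint passes its speed limit or range.

## Working session

There is one attempt and no reset: what is moved stays moved. The work goes in short steps, Python scripts to look and compute and a tool call to move; the robot and the scene stay as the last step left them, time stands still between calls to the robot, and variables do not carry over. Pictures are saved under pics/ and viewed, about 8 in all and at most 12, crops included, and the job is handed in when it is done.

Besides the shell and the picture viewer there is one more tool, called after ">>>" in YAML: its name, and indented under it one key for each argument. apply_moves: Moves the arm, as the interface text tells. Its arguments: {"type":"object","properties":{"translation":{"type":"array","items":{"type":"array","items":{"type":"number"}}},"rot":{"type":"array","items":{"type":"array","items":{"type":"number"}}},"gripper":{"type":"array","items":{"type":"number"}},"grip_force":{"type":"number"}},"required":["translation","rot","gripper"]}

```bash
mkdir -p pics; ls
python3 - <<'E'
from cell import robot, imaging
import cv2,pickle
o=robot.get_obs();print(o)
d={}
for n in ("scene","side"):
    s=imaging.snapshot(n);d[n]=s
    cv2.imwrite(f"pics/{n}0.png",s["pixels"][:,:,::-1]);print(n,s["K"],s["D"],s["extrinsics"])
pickle.dump(d,open("s0.pkl","wb"))
E
```

```text
pics
{'t': 0.0, 'joints': array([-1.16760023,  0.33286201, -0.06470285,  1.46094817,  0.02158974,
        1.34985954, -0.08851866]), 'qd': array([ 3.08098878e-05,  5.19334966e-04,  1.02061244e-03, -1.29801804e-03,
       -2.10755760e-04,  1.08994352e-03, -5.91212712e-04]), 'joint_efforts': array([-2.07395010e-04, -6.23271060e+01,  2.43762141e-02, -3.89878964e+01,
       -6.12819172e-02,  4.00708860e-02,  1.47834317e-04]), 'eef_pos': array([0.25799761, 0.56885023, 0.22175681]), 'tcp_rot': array([-6.63742308e-01, -3.07042880e+00,  2.13753568e-03]), 'force': array([ 0.69573001, -0.42592991, -0.45500825]), 'torque': array([ 0.02475938,  0.005945  , -0.00197922]), 'width': 0.08700010857758067}
scene [[419.10433137   0.         318.04453608]
 [  0.         419.10433137 204.29004025]
 [  0.           0.           1.        ]] [-0.0843209  0.         0.         0.         0.       ] [[ 0.06981316 -0.75291868  0.65440017  1.31223178]
 [ 0.99743693  0.06299318 -0.03393257 -0.0243418 ]
 [-0.01567428  0.65509184  0.75538665  1.0262257 ]
 [ 0.          0.          0.          1.        ]]
side [[429.75520992   0.         321.76008518]
 [  0.         429.75520992 207.59515697]
 [  0.           0.           1.        ]] [-0.11247365  0.          0.          0.          0.        ] [[-0.96497982  0.18918886 -0.18171827  0.23662184]
 [-0.26151401 -0.63939678  0.72303677  1.08657413]
 [ 0.02060043  0.74523777  0.66648053  1.08839046]
 [ 0.          0.          0.          1.        ]]
```

View pics/scene0.png

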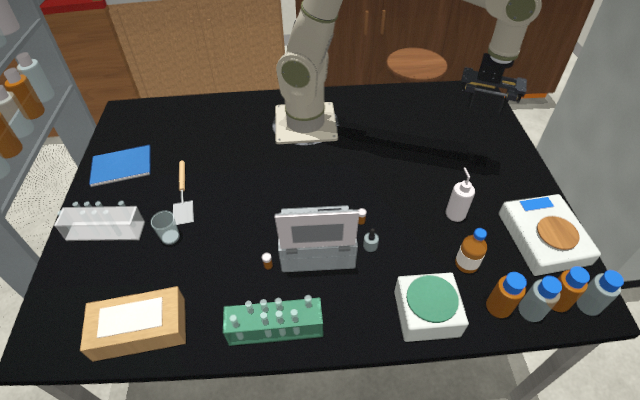

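View pics/side0.png

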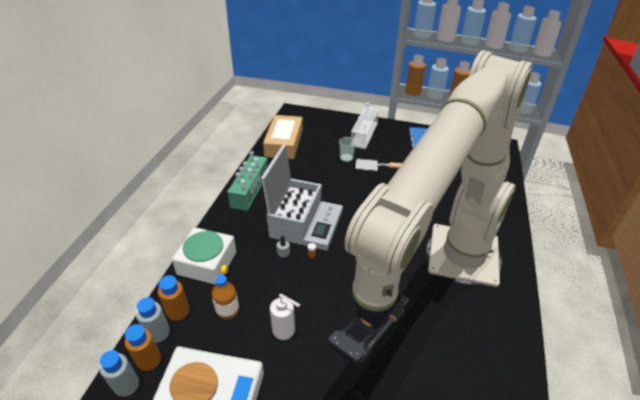

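Scene: the heater's back faces the scene camera (lid at about px 277-357, 207-250), so the front faces the robot. Side: lid edge at (278,180), panel at (325,225). I'll zoom in on both to get corner pixels.

Run:
```python
import cv2,pickle,numpy as np
d=pickle.load(open("s0.pkl","rb"))
a=d["scene"]["pixels"][195:285,250:390,::-1];b=d["side"]["pixels"][140:260,250:370,::-1]
a=cv2.resize(a,(560,360)) ; a=cv2.resize(d["scene"]["pixels"][195:285,250:390,::-1],None,fx=5,fy=5,interpolation=cv2.INTER_CUBIC)
b=cv2.resize(b,None,fx=5,fy=5,interpolation=cv2.INTER_CUBIC)
cv2.imwrite("pics/ca.png",a);cv2.imwrite("pics/cb.png",b)
```

```text
(no output)
```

View pics/ca.png

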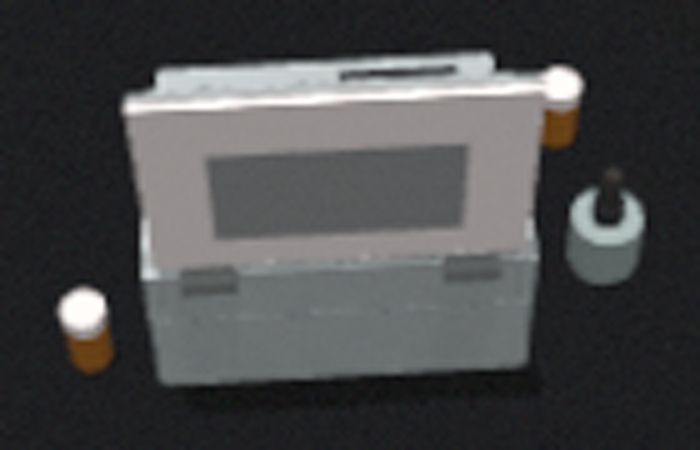

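View pics/cb.png

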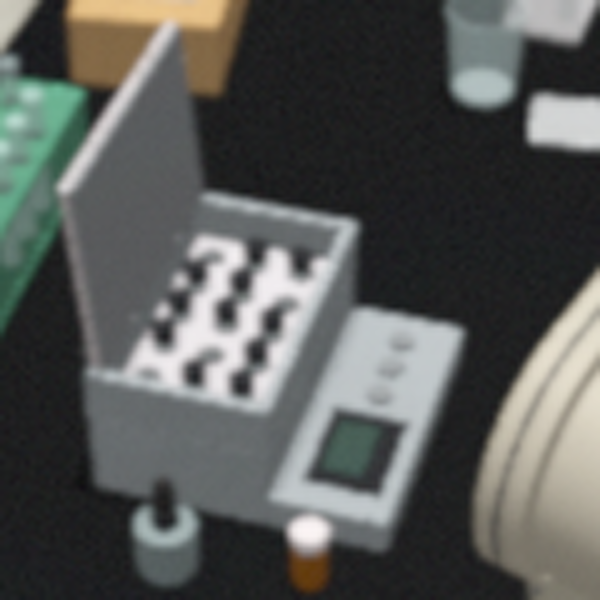

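The crops show clear corners: the bench-level back corners of the housing in the scene view, and the rim and panel corners in the side view. Next I'll cast rays onto the known heights and fit the 2D pose.

```bash
cat > h.py <<'E'
import numpy as np,cv2
def ray(s,px):
    n=cv2.undistortPoints(np.array([[px]],float),s["K"],s["D"])[0,0]
    E=s["extrinsics"];return E[:3,3],E[:3,:3]@np.array([n[0],-n[1],-1])
def plane(s,px,z):
    o,d=ray(s,px);return (o+d*(z-o[2])/d[2])[:2]
def proj(s,P):
    E=s["extrinsics"];c=(np.atleast_2d(P)-E[:3,3])@E[:3,:3];c=c*[1,-1,-1]
    return cv2.projectPoints(c,np.zeros(3),np.zeros(3),s["K"],s["D"])[0][:,0]
E
python3 - <<'E'
import pickle,numpy as np
from h import *
d=pickle.load(open("s0.pkl","rb"))
u=lambda v,o:((v[0]+.5)/5-.5+o[0],(v[1]+.5)/5-.5+o[1])
S=(250,195);D=(250,140)
L=[("scene",S,(162,383),0,75,-105),("scene",S,(526,366),0,75,105),("scene",S,(143,278),.11,75,-105),("scene",S,(537,262),.11,75,105),
("side",D,(90,372),.11,75,105),("side",D,(268,410),.11,-55,105),("side",D,(357,222),.11,-55,-105),("side",D,(466,327),.034,-139,-105),("side",D,(393,522),.034,-139,105),("side",D,(388,550),0,-139,105),("side",D,(95,487),0,75,105)]
W=np.array([plane(d[n],u(p,o),z) for n,o,p,z,x,y in L]);M=np.array([[x,y] for *_,x,y in L])/1000
def fit(W,M):
    w0,m0=W.mean(0),M.mean(0);A=M-m0;B=W-w0
    th=np.arctan2((A[:,0]*B[:,1]-A[:,1]*B[:,0]).sum(),(A*B).sum());R=np.array([[np.cos(th),-np.sin(th)],[np.sin(th),np.cos(th)]])
    return th,w0-R@m0,(W-(w0+A@R.T))*1000
for sl in (slice(None),slice(0,4),slice(4,None)):
    th,t,r=fit(W[sl],M[sl]);print(th,t);print(r.round(1).tolist())
th,t,_=fit(W,M)
for nm,p,z in (("vial_b",(93,365),0),("vial_a",(560,140),.01),("dropper",(604,270),0)):
    w=plane(d["scene"],u(p,S),z);print(nm,w,np.array([[np.cos(th),np.sin(th)],[-np.sin(th),np.cos(th)]])@(w-t))
for nm,p in (("beaker",(171,240)),("wash",(457,215)),("reagent",(467,268)),("green scale",(430,335)),("rack",(270,340))):print(nm,plane(d["scene"],p,0))
print(plane(d["side"],u((60,190),D),.26),plane(d["side"],u((172,20),D),.26))
E
```

```text
-0.01706126164258584 [0.59555595 0.0056647 ]
[[-1.6, 2.0], [0.1, 0.6], [1.7, 0.8], [4.7, 0.2], [-3.2, -1.6], [1.6, -2.3], [1.0, -0.0], [-1.8, 3.5], [-3.2, 1.0], [0.6, -3.9], [0.1, -0.3]]
-0.028289986111301315 [0.59680549 0.007399  ]
[[-1.6, 1.1], [-2.3, -0.3], [1.6, -0.1], [2.3, -0.7]]
-0.018740927881190923 [0.59477565 0.00506568]
[[-2.6, -0.8], [2.2, -1.8], [1.9, 0.5], [-0.9, 3.9], [-2.6, 1.4], [1.2, -3.5], [0.7, 0.4]]
vial_b [ 0.65201505 -0.13819672] [ 0.05890522 -0.14287727]
vial_a [0.51778184 0.15020694] [-0.08022875  0.14319434]
dropper [0.60983756 0.16450586] [0.01156963 0.15906169]
beaker [ 0.53036519 -0.43854801]
wash [0.50500574 0.45896486]
reagent [0.70107175 0.43212006]
green scale [0.89073479 0.27748232]
rack [ 0.87095799 -0.13269273]
[0.68009217 0.10536111] [ 0.67549037 -0.09666306]
```

```bash
cat >> h.py <<'E'
from scipy.spatial.transform import Rotation as Rn
def rel(pos0,rv0,P,Rw):
    "tool-frame shift (m) and rotvec (deg) from a start pose to a world pose"
    R0=Rn.from_rotvec(rv0)
    return (R0.inv().apply(np.array(P)-pos0)).round(3).tolist(),np.degrees((R0.inv()*Rw).as_rotvec()).round(1).tolist()
def tilt(a,phi=90):
    "tool z at azimuth phi, a deg below horizontal, tool y in the vertical plane pointing down"
    a,p=np.radians([a,phi]);z=np.array([np.cos(a)*np.cos(p),np.cos(a)*np.sin(p),-np.sin(a)])
    x=np.array([np.sin(p),-np.cos(p),0]);return Rn.from_matrix(np.c_[x,np.cross(z,x),z])
E
python3 - <<'E'
from h import *
from cell import robot
o=robot.get_obs()
R0=Rn.from_rotvec(o["tcp_rot"])
for P,a in (((.40,.35,.42),-45),((.45,0.,.45),-105),((.50,-.30,.42),-155.7)):
    print(rel(o["eef_pos"],o["tcp_rot"],P,Rn.from_euler("z",a,degrees=True)*R0))
E
```

```text
([-0.22, -0.141, -0.198], [0.0, 0.1, 45.0])
([-0.41, -0.439, -0.228], [0.0, 0.1, 105.0])
([-0.579, -0.692, -0.197], [0.0, 0.2, 155.7])
```

>>> apply_moves:
  translation:
    - [-0.22, -0.14, -0.2]
    - [-0.22, -0.14, -0.2]
    - [-0.22, -0.14, -0.2]
    - [-0.22, -0.14, -0.2]
    - [-0.22, -0.14, -0.2]
    - [-0.22, -0.14, -0.2]
    - [-0.22, -0.14, -0.2]
    - [-0.22, -0.14, -0.2]
    - [-0.41, -0.44, -0.23]
    - [-0.41, -0.44, -0.23]
    - [-0.41, -0.44, -0.23]
    - [-0.41, -0.44, -0.23]
    - [-0.41, -0.44, -0.23]
    - [-0.41, -0.44, -0.23]
    - [-0.41, -0.44, -0.23]
    - [-0.41, -0.44, -0.23]
    - [-0.41, -0.44, -0.23]
    - [-0.58, -0.69, -0.2]
    - [-0.58, -0.69, -0.2]
    - [-0.58, -0.69, -0.2]
  rot:
    - [0, 0, 45]
    - [0, 0, 45]
    - [0, 0, 45]
    - [0, 0, 45]
    - [0, 0, 45]
    - [0, 0, 45]
    - [0, 0, 45]
    - [0, 0, 45]
    - [0, 0, 105]
    - [0, 0, 105]
    - [0, 0, 105]
    - [0, 0, 105]
    - [0, 0, 105]
    - [0, 0, 105]
    - [0, 0, 105]
    - [0, 0, 105]
    - [0, 0, 105]
    - [0, 0, 155.7]
    - [0, 0, 155.7]
    - [0, 0, 155.7]
  gripper: [0, 0, 0, 0, 0, 0, 0, 0, 0, 0, 0, 0, 0, 0, 0, 0, 0, 0, 0, 0]

```text
t: 1.77
eef_pos: [0.4707, -0.1253, 0.4401]
tcp_rot: [-3.043, -0.781, -0.001]
force: [0.5, 0.6, -0.2]
width: 0.0005
```

Run:
```python
from h import *
from cell import robot
o=robot.get_obs();print(o["joints"].round(2),o["eef_pos"],o["width"],Rn.from_rotvec(o["tcp_rot"]).as_matrix().round(2))
print(rel(o["eef_pos"],o["tcp_rot"],(.62,-.25,.36),tilt(30)))
```

```text
[-0.5  -0.03  0.65  1.42  0.02  1.75 -0.91] [ 0.47072141 -0.12531696  0.44008627] 0.0005292229067726851 [[ 0.88  0.48  0.  ]
 [ 0.48 -0.88  0.  ]
 [ 0.   -0.   -1.  ]]
([0.071, 0.181, 0.08], [58.7, 15.0, 26.1])
```

>>> apply_moves:
  translation:
    - [0.07, 0.18, 0.08]
    - [0.07, 0.18, 0.08]
    - [0.07, 0.18, 0.08]
    - [0.07, 0.18, 0.08]
    - [0.07, 0.18, 0.08]
    - [0.07, 0.18, 0.08]
    - [0.07, 0.18, 0.08]
    - [0.07, 0.18, 0.08]
    - [0.07, 0.18, 0.08]
    - [0.07, 0.18, 0.08]
    - [0.07, 0.18, 0.08]
    - [0.07, 0.18, 0.08]
    - [0.07, 0.18, 0.08]
    - [0.07, 0.18, 0.08]
  rot:
    - [58.7, 15, 26.1]
    - [58.7, 15, 26.1]
    - [58.7, 15, 26.1]
    - [58.7, 15, 26.1]
    - [58.7, 15, 26.1]
    - [58.7, 15, 26.1]
    - [58.7, 15, 26.1]
    - [58.7, 15, 26.1]
    - [58.7, 15, 26.1]
    - [58.7, 15, 26.1]
    - [58.7, 15, 26.1]
    - [58.7, 15, 26.1]
    - [58.7, 15, 26.1]
    - [58.7, 15, 26.1]
  gripper: [0, 0, 0, 0, 0, 0, 0, 0, 0, 0, 0, 0, 0, 0]

```text
t: 2.93
eef_pos: [0.6172, -0.2298, 0.3387]
tcp_rot: [-2.366, -0.201, 0.106]
force: [0.7, 0.9, -0.9]
width: 0.0004
```

Run:
```python
from h import *
from cell import robot,imaging
o=robot.get_obs();print(o["joints"].round(2),o["eef_pos"],Rn.from_rotvec(o["tcp_rot"]).as_matrix().round(2))
cv2.imwrite("pics/sc1.png",imaging.snapshot("scene")["pixels"][:,:,::-1])
print(rel(o["eef_pos"],o["tcp_rot"],(.70,-.16,.25),tilt(30)))
```

```text
[ 0.81  0.87 -0.68  0.69 -0.21  2.06 -1.23] [ 0.61722878 -0.22975914  0.33868897] [[ 0.98  0.11 -0.13]
 [ 0.18 -0.71  0.68]
 [-0.02 -0.7  -0.72]]
([0.095, 0.022, 0.1], [15.9, 8.6, 5.4])
```

View pics/sc1.png

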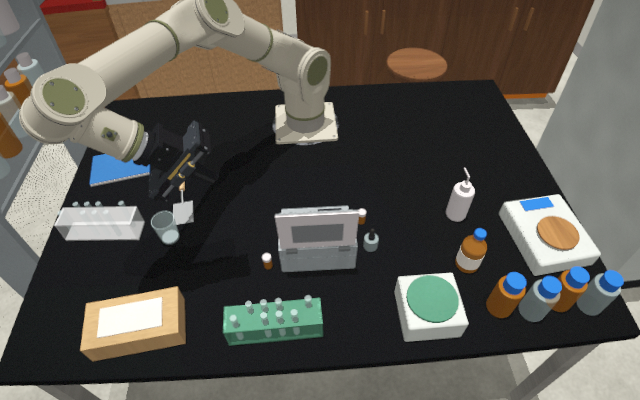

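The arm took a swung-out branch, with the wrist at about (150,150) px and the gripper at about (185,165), near the beaker but about 0.34 m up. Joint 6 is at its limit, so the reachable tilt is about 45°, which is usable. Next I'll go to a staging pose behind the lid with that tilt.

Run:
```python
from h import *
from cell import robot
o=robot.get_obs()
print(rel(o["eef_pos"],o["tcp_rot"],(.715,-.17,.25),tilt(45,88)))
```

```text
([0.109, 0.03, 0.094], [0.7, 9.0, 7.8])
```

>>> apply_moves:
  translation:
    - [0.11, 0.03, 0.09]
    - [0.11, 0.03, 0.09]
    - [0.11, 0.03, 0.09]
    - [0.11, 0.03, 0.09]
    - [0.11, 0.03, 0.09]
    - [0.11, 0.03, 0.09]
    - [0.11, 0.03, 0.09]
    - [0.11, 0.03, 0.09]
  rot:
    - [0.7, 9, 7.8]
    - [0.7, 9, 7.8]
    - [0.7, 9, 7.8]
    - [0.7, 9, 7.8]
    - [0.7, 9, 7.8]
    - [0.7, 9, 7.8]
    - [0.7, 9, 7.8]
    - [0.7, 9, 7.8]
  gripper: [0, 0, 0, 0, 0, 0, 0, 0]

```text
t: 3.65
eef_pos: [0.7166, -0.1728, 0.2524]
tcp_rot: [-2.366, 0.038, -0.017]
force: [-0.2, 1.0, -0.0]
width: 0.0004
```

Run:
```python
from h import *
from cell import robot,imaging
o=robot.get_obs();print(o["joints"].round(2),o["eef_pos"],Rn.from_rotvec(o["tcp_rot"]).as_matrix().round(2))
print(rel(o["eef_pos"],o["tcp_rot"],(.715,-.17,.25),tilt(45,88)))
```

```text
[ 0.75  0.92 -0.66  0.81 -0.25  1.73 -1.36] [ 0.71664935 -0.1727748   0.2524163 ] [[ 1.   -0.02  0.02]
 [-0.03 -0.71  0.7 ]
 [ 0.   -0.7  -0.71]]
([-0.002, -0.0, 0.004], [0.5, 0.0, 0.2])
```

>>> apply_moves:
  translation:
    - [-0.195, 0.035, 0.035]
    - [-0.195, 0.035, 0.035]
    - [-0.195, 0.035, 0.035]
    - [-0.195, 0.035, 0.035]
    - [-0.195, 0.035, 0.035]
    - [-0.195, 0.035, 0.035]
    - [-0.195, 0.127, 0.127]
    - [-0.195, 0.127, 0.127]
    - [-0.195, 0.127, 0.127]
    - [-0.195, 0.127, 0.127]
    - [-0.195, 0.127, 0.127]
    - [-0.195, 0.127, 0.127]
  rot:
    - [0.5, 0, 0]
    - [0.5, 0, 0]
    - [0.5, 0, 0]
    - [0.5, 0, 0]
    - [0.5, 0, 0]
    - [0.5, 0, 0]
    - [0.5, 0, 0]
    - [0.5, 0, 0]
    - [0.5, 0, 0]
    - [0.5, 0, 0]
    - [0.5, 0, 0]
    - [0.5, 0, 0]
  gripper: [0, 0, 0, 0, 0, 0, 0, 0, 0, 0, 0, 0]

```text
t: 4.65
eef_pos: [0.5228, -0.1673, 0.0743]
tcp_rot: [-2.355, 0.037, -0.018]
force: [0.6, -0.4, 1.5]
width: 0.0001
```

Run:
```python
from h import *
from cell import robot,imaging
o=robot.get_obs();print(o["joints"].round(2),o["eef_pos"],o["force"],Rn.from_rotvec(o["tcp_rot"]).as_matrix().round(2))
a=imaging.snapshot("scene")["pixels"][140:290,130:390,::-1];b=imaging.snapshot("side");
print(proj(b,[o["eef_pos"]]))
b=b["pixels"][90:270,240:460,::-1]
a=cv2.resize(a,(440*260//220,300));b=cv2.resize(b,(440*260//220,300*1))
cv2.imwrite("pics/c2.png",np.vstack([a,b]))
```

```text
[ 1.1   0.76 -0.68  1.54 -0.25  1.35 -1.02] [ 0.52284838 -0.16729328  0.07426011] [ 0.56185347 -0.42029785  1.50947065] [[ 1.   -0.02  0.02]
 [-0.03 -0.71  0.71]
 [ 0.   -0.71 -0.71]]
[[329.85701092 181.28792964]]
```

View pics/c2.png

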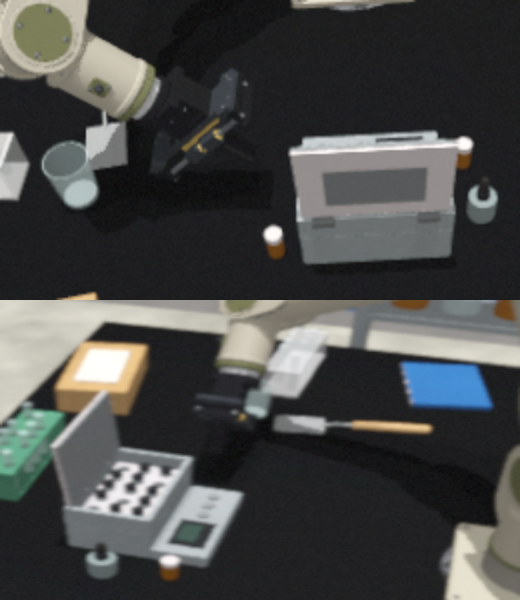

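The catch area is clear and reachable: fingers at about (212,452) in the lower panel, beaker and spatula well away. Going back behind the lid for the nudge.

>>> apply_moves:
  translation:
    - [0, -0.1, -0.1]
    - [0, -0.1, -0.1]
    - [0, -0.1, -0.1]
    - [0, -0.1, -0.1]
    - [0.19, -0.117, -0.117]
    - [0.19, -0.117, -0.117]
    - [0.19, -0.117, -0.117]
    - [0.19, -0.117, -0.117]
    - [0.19, -0.117, -0.117]
    - [0.19, -0.117, -0.117]
    - [0.19, -0.117, -0.117]
    - [0.19, -0.117, -0.117]
    - [0.19, -0.117, -0.117]
  rot:
    - [0, 0, 0]
    - [0, 0, 0]
    - [0, 0, 0]
    - [0, 0, 0]
    - [0, 0, 0]
    - [0, 0, 0]
    - [0, 0, 0]
    - [0, 0, 0]
    - [0, 0, 0]
    - [0, 0, 0]
    - [0, 0, 0]
    - [0, 0, 0]
    - [0, 0, 0]
  gripper: [0, 0, 0, 0, 0, 0, 0, 0, 0, 0, 0, 0, 0]

```text
t: 5.83
eef_pos: [0.711, -0.1736, 0.2385]
tcp_rot: [-2.356, 0.037, -0.017]
force: [-0.9, 0.0, -0.3]
width: 0.0009
```

Run:
```python
from h import *
from cell import robot
o=robot.get_obs();print(o["joints"].round(2),o["eef_pos"],Rn.from_rotvec(o["tcp_rot"]).as_matrix().round(3))
print(rel(o["eef_pos"],o["tcp_rot"],(.71,-.078,.22),tilt(45,89)))
```

```text
[ 0.77  0.92 -0.67  0.85 -0.24  1.7  -1.34] [ 0.71102578 -0.17356132  0.23854896] [[ 0.999 -0.022  0.023]
 [-0.032 -0.707  0.707]
 [ 0.001 -0.707 -0.707]]
([-0.004, -0.054, 0.081], [0.0, -0.6, -0.5])
```

>>> apply_moves:
  translation:
    - [0, -0.027, 0.04]
    - [0, -0.054, 0.081]
    - [0, -0.054, 0.081]
    - [0, -0.054, 0.081]
    - [0, -0.054, 0.081]
    - [0, -0.054, 0.081]
  rot:
    - [0, 0, 0]
    - [0, 0, 0]
    - [0, 0, 0]
    - [0, 0, 0]
    - [0, 0, 0]
    - [0, 0, 0]
  gripper: [0, 0, 0, 0, 0, 0]

```text
t: 6.33
eef_pos: [0.7143, -0.0793, 0.2189]
tcp_rot: [-2.357, 0.039, -0.017]
force: [0.1, -0.8, -0.7]
width: -0.0002
```

Run:
```python
from h import *
from cell import robot,imaging
o=robot.get_obs();print(o["eef_pos"],o["force"])
a=imaging.snapshot("scene")
print(proj(a,[o["eef_pos"]]))
cv2.imwrite("pics/c3.png",cv2.resize(a["pixels"][170:280,200:360,::-1],None,fx=4,fy=4,interpolation=cv2.INTER_CUBIC))
```

```text
[ 0.71434263 -0.07932998  0.21894233] [ 0.14774228 -0.83958604 -0.65834894]
[[282.88034014 238.70537904]]
```

View pics/c3.png

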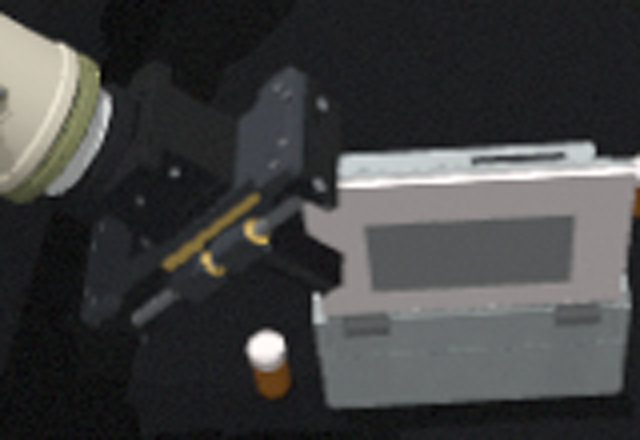

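The finger is behind the lid's right edge (tip about (335,270) in the crop), not yet touching. Pushing now.

>>> apply_moves:
  translation:
    - [-0.01, 0, 0]
    - [-0.02, 0, 0]
    - [-0.026, 0, 0]
    - [-0.031, 0, 0]
    - [-0.036, 0, 0]
    - [-0.041, 0, 0]
    - [-0.046, 0, 0]
    - [-0.051, 0, 0]
    - [-0.056, 0, 0]
    - [-0.061, 0, 0]
    - [-0.066, 0, 0]
    - [-0.071, 0, 0]
  rot:
    - [0, 0, 0]
    - [0, 0, 0]
    - [0, 0, 0]
    - [0, 0, 0]
    - [0, 0, 0]
    - [0, 0, 0]
    - [0, 0, 0]
    - [0, 0, 0]
    - [0, 0, 0]
    - [0, 0, 0]
    - [0, 0, 0]
    - [0, 0, 0]
  gripper: [0, 0, 0, 0, 0, 0, 0, 0, 0, 0, 0, 0]

```text
t: 7.38
eef_pos: [0.6431, -0.0749, 0.2183]
tcp_rot: [-2.355, 0.036, -0.015]
force: [0.8, -0.8, -0.1]
width: 0.0006
```

Run:
```python
from h import *
from cell import robot,imaging
import pickle
o=robot.get_obs();print(o["eef_pos"],o["force"])
d=pickle.load(open("s0.pkl","rb"));a=imaging.snapshot("side")
pickle.dump(a,open("s1.pkl","wb"))
# predicted left lip corner (inner) pixel in the side view for angles; white edge strip found by brightness column-wise left end
t=-.019;R=np.array([[np.cos(t),-np.sin(t)],[np.sin(t),np.cos(t)]])
for th in (1.66,1.5,1.4,1.3,1.2,1.1,1.0):
    P=[]
    for y in(.1,-.1):
        xy=R@[.06-.15*np.cos(th)+.01*np.sin(th),y]+[.5955,.0055];P.append([*xy,.111+.15*np.sin(th)+.01*np.cos(th)])
    print(th,proj(a,P).round(0).tolist())
cv2.imwrite("pics/c4.png",cv2.resize(np.hstack([d["side"]["pixels"][140:240,250:330,::-1],a["pixels"][140:240,250:330,::-1]]),None,fx=5,fy=5,interpolation=cv2.INTER_CUBIC))
print(rel(o["eef_pos"],o["tcp_rot"],(.643,-.128,.21),tilt(45,88)))
print(rel(o["eef_pos"],o["tcp_rot"],(.573,-.128,.187),tilt(45,88)),rel(o["eef_pos"],o["tcp_rot"],(.573,-.0885,.187),tilt(45,88)))
```

```text
[ 0.6431466  -0.07488406  0.21831688] [ 0.81347171 -0.84833066 -0.07399357]
1.66 [[262.0, 177.0], [284.0, 144.0]]
1.5 [[269.0, 178.0], [290.0, 144.0]]
1.4 [[273.0, 179.0], [294.0, 145.0]]
1.3 [[278.0, 181.0], [298.0, 147.0]]
1.2 [[282.0, 183.0], [302.0, 148.0]]
1.1 [[286.0, 185.0], [306.0, 150.0]]
1.0 [[291.0, 187.0], [310.0, 153.0]]
([0.001, 0.043, -0.032], [-0.1, 0.2, 0.2])
([-0.068, 0.061, -0.017], [-0.1, 0.2, 0.2]) ([-0.07, 0.033, 0.011], [-0.1, 0.2, 0.2])
```

View pics/c4.png

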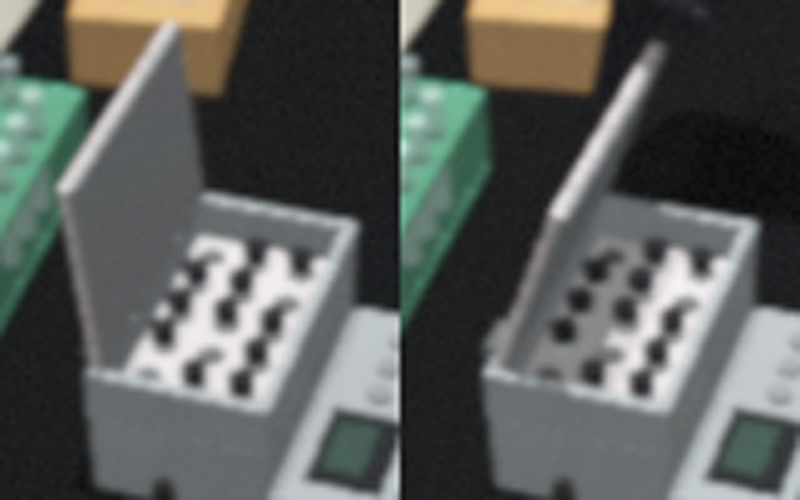

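The lid's left outer lip corner is now at about (280,182) px in the side view, against (262,178) at the start. That puts the lid at about 1.25 rad, past balance and falling slowly. Moving round and under it now.

>>> apply_moves:
  translation:
    - [0.0, 0.025, -0.02]
    - [0.0, 0.043, -0.032]
    - [0.0, 0.043, -0.032]
    - [-0.038, 0.055, -0.022]
    - [-0.078, 0.067, -0.011]
    - [-0.08, 0.067, -0.011]
    - [-0.08, 0.053, 0.003]
    - [-0.08, 0.039, 0.017]
    - [-0.08, 0.039, 0.017]
  rot:
    - [0, 0, 0]
    - [0, 0, 0]
    - [0, 0, 0]
    - [0, 0, 0]
    - [0, 0, 0]
    - [0, 0, 0]
    - [0, 0, 0]
    - [0, 0, 0]
    - [0, 0, 0]
  gripper: [0, 0, 0, 0, 0, 0, 0, 0, 0]

```text
t: 8.18
eef_pos: [0.5626, -0.0833, 0.1796]
tcp_rot: [-2.353, 0.031, -0.013]
force: [-0.2, 1.0, 0.3]
width: 0.0006
```

Run:
```python
from h import *
from cell import robot,imaging
o=robot.get_obs();print(o["t"],o["eef_pos"],o["force"])
a=imaging.snapshot("side")
cv2.imwrite("pics/c5.png",cv2.resize(a["pixels"][120:240,250:350,::-1],None,fx=5,fy=5,interpolation=cv2.INTER_CUBIC))
```

```text
8.1833 [ 0.562611   -0.08333594  0.17960727] [-0.17511249  1.02821657  0.33346786]
```

View pics/c5.png

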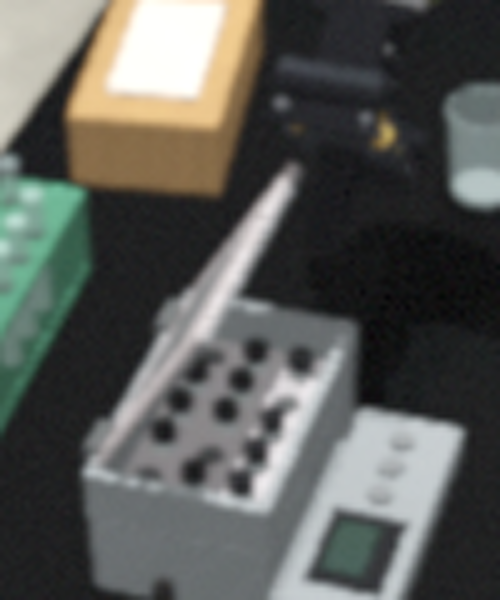

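The lid's right lip corner is at about (309,153) px, so it is near 1.02 rad, with the finger below it at about 0.9. Hold and let it land on the finger.

>>> apply_moves:
  translation:
    - [0, 0, 0]
    - [0, 0, 0]
    - [0, 0, 0]
    - [0, 0, 0]
    - [0, 0, 0]
    - [0, 0, 0]
    - [0, 0, 0]
    - [0, 0, 0]
    - [0, 0, 0]
    - [0, 0, 0]
  rot:
    - [0, 0, 0]
    - [0, 0, 0]
    - [0, 0, 0]
    - [0, 0, 0]
    - [0, 0, 0]
    - [0, 0, 0]
    - [0, 0, 0]
    - [0, 0, 0]
    - [0, 0, 0]
    - [0, 0, 0]
  gripper: [0, 0, 0, 0, 0, 0, 0, 0, 0, 0]

```text
t: 9.07
eef_pos: [0.5632, -0.0882, 0.1786]
tcp_rot: [-2.355, 0.037, -0.015]
force: [-0.5, -0.1, -0.6]
width: 0.0003
```

Run:
```python
from h import *
from cell import robot,imaging
o=robot.get_obs();print(o["t"],o["eef_pos"],o["force"])
a=imaging.snapshot("side")
t=-.019;R=np.array([[np.cos(t),-np.sin(t)],[np.sin(t),np.cos(t)]])
for th in (1,.9,.8,.7,.6):
    P=[]
    for y in(.1,-.1):
        xy=R@[.06-.15*np.cos(th)+.01*np.sin(th),y]+[.5955,.0055];P.append([*xy,.111+.15*np.sin(th)+.01*np.cos(th)])
    print(th,proj(a,P).round(0).tolist())
cv2.imwrite("pics/c6.png",cv2.resize(a["pixels"][120:240,250:350,::-1],None,fx=5,fy=5,interpolation=cv2.INTER_CUBIC))
yt=-.085
for th in (.94,.8,.65,.5,.35,.2,.1,0,-.1):
    print(th,rel(o["eef_pos"],o["tcp_rot"],(.6555-.126*np.cos(th)-.0095,o["eef_pos"][1],.111+.126*np.sin(th)-.0315),Rn.from_rotvec(o["tcp_rot"]))[0])
```

```text
9.0667 [ 0.56316887 -0.08818626  0.17861973] [-0.47443944 -0.13055482 -0.61884138]
1 [[291.0, 187.0], [310.0, 153.0]]
0.9 [[295.0, 190.0], [313.0, 155.0]]
0.8 [[298.0, 193.0], [317.0, 158.0]]
0.7 [[302.0, 196.0], [320.0, 161.0]]
0.6 [[305.0, 200.0], [322.0, 164.0]]
0.94 [0.009, -0.002, -0.002]
0.8 [-0.005, 0.006, 0.006]
0.65 [-0.017, 0.017, 0.016]
0.5 [-0.028, 0.028, 0.027]
0.35 [-0.036, 0.04, 0.039]
0.2 [-0.041, 0.053, 0.051]
0.1 [-0.043, 0.062, 0.06]
0 [-0.043, 0.071, 0.069]
-0.1 [-0.042, 0.08, 0.078]
```

View pics/c6.png

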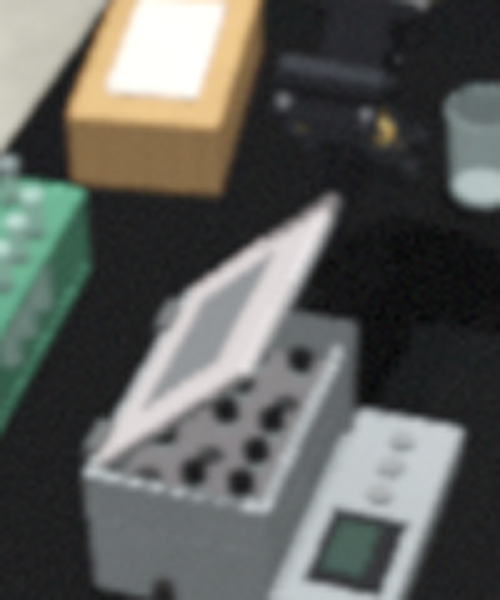

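The lid is at about 0.75 rad (lip corners at (300,195) and (318,160)). I'll hold a bit longer and compare frames to see whether it is resting.

>>> apply_moves:
  translation:
    - [0, 0, 0]
    - [0, 0, 0]
    - [0, 0, 0]
  rot:
    - [0, 0, 0]
    - [0, 0, 0]
    - [0, 0, 0]
  gripper: [0, 0, 0]

```text
t: 9.37
eef_pos: [0.5633, -0.0882, 0.1787]
tcp_rot: [-2.355, 0.037, -0.015]
force: [-0.7, -0.4, -0.8]
width: 0.0005
```

Run:
```python
from h import *
from cell import robot,imaging
o=robot.get_obs();print(o["t"],o["eef_pos"],o["force"])
a=imaging.snapshot("side")["pixels"];cv2.imwrite("pics/n7.png",cv2.resize(a[120:240,250:350,::-1],None,fx=5,fy=5,interpolation=cv2.INTER_CUBIC))
p=cv2.imread("pics/c6.png").astype(int);q=cv2.imread("pics/n7.png").astype(int)
df=np.abs(p-q).max(2);print(df.mean(),(df>40).sum(), np.argwhere(df>40).mean(0) if (df>40).any() else "")
# lip at row 300 (5x): rightmost bright
for im in (p,q):
    print([int(np.where(im[r,100:330].min(1)>150)[0].max()+100) if (im[r,100:330].min(1)>150).any() else None for r in (230,260,290,320,350)])
```

```text
9.3667 [ 0.56328195 -0.08817116  0.17872675] [-0.73620446 -0.39318271 -0.84391353]
2.0615666666666668 0 
[325, 311, 295, 280, 263]
[326, 310, 293, 279, 263]
```

The lid is at rest on the finger, with identical frames 0.3 s apart. Lowering it along the arc at about 3 mm per row.

>>> apply_moves:
  translation:
    - [-0.003, 0.0015, 0.0015]
    - [-0.006, 0.0035, 0.0035]
    - [-0.008, 0.0055, 0.0055]
    - [-0.011, 0.008, 0.008]
    - [-0.014, 0.01, 0.01]
    - [-0.016, 0.0125, 0.0125]
    - [-0.019, 0.0145, 0.0145]
    - [-0.021, 0.0165, 0.0165]
    - [-0.023, 0.0185, 0.0185]
    - [-0.025, 0.021, 0.021]
    - [-0.027, 0.023, 0.023]
    - [-0.029, 0.0255, 0.0255]
    - [-0.0305, 0.0275, 0.0275]
    - [-0.032, 0.0295, 0.0295]
    - [-0.0335, 0.0315, 0.0315]
    - [-0.035, 0.0335, 0.0335]
    - [-0.0365, 0.0355, 0.0355]
    - [-0.0375, 0.0375, 0.0375]
    - [-0.039, 0.039, 0.039]
    - [-0.04, 0.0405, 0.0405]
  rot:
    - [0, 0, 0]
    - [0, 0, 0]
    - [0, 0, 0]
    - [0, 0, 0]
    - [0, 0, 0]
    - [0, 0, 0]
    - [0, 0, 0]
    - [0, 0, 0]
    - [0, 0, 0]
    - [0, 0, 0]
    - [0, 0, 0]
    - [0, 0, 0]
    - [0, 0, 0]
    - [0, 0, 0]
    - [0, 0, 0]
    - [0, 0, 0]
    - [0, 0, 0]
    - [0, 0, 0]
    - [0, 0, 0]
    - [0, 0, 0]
  gripper: [0, 0, 0, 0, 0, 0, 0, 0, 0, 0, 0, 0, 0, 0, 0, 0, 0, 0, 0, 0]

```text
t: 11.08
eef_pos: [0.5232, -0.0868, 0.1212]
tcp_rot: [-2.355, 0.037, -0.015]
force: [0.7, -1.6, -0.8]
width: 0.0003
```

Run:
```python
from h import *
from cell import robot,imaging
o=robot.get_obs();print(o["t"],o["eef_pos"],o["force"])
a=imaging.snapshot("side")
t=-.019;R=np.array([[np.cos(t),-np.sin(t)],[np.sin(t),np.cos(t)]])
for th in (.4,.3,.2,.1,0):
    P=[]
    for y in(.1,-.1):
        xy=R@[.06-.15*np.cos(th)+.01*np.sin(th),y]+[.5955,.0055];P.append([*xy,.111+.15*np.sin(th)+.01*np.cos(th)])
    print(th,((proj(a,P)-[250,120])*5).round(0).tolist())
cv2.imwrite("pics/c8.png",cv2.resize(a["pixels"][120:240,250:350,::-1],None,fx=5,fy=5,interpolation=cv2.INTER_CUBIC))
```

```text
11.0833 [ 0.52318429 -0.08684016  0.12120715] [ 0.69118914 -1.60512805 -0.83403653]
0.4 [[297.0, 434.0], [383.0, 254.0]]
0.3 [[306.0, 452.0], [391.0, 271.0]]
0.2 [[313.0, 470.0], [396.0, 288.0]]
0.1 [[318.0, 487.0], [400.0, 305.0]]
0 [[320.0, 505.0], [402.0, 322.0]]
```

View pics/c8.png

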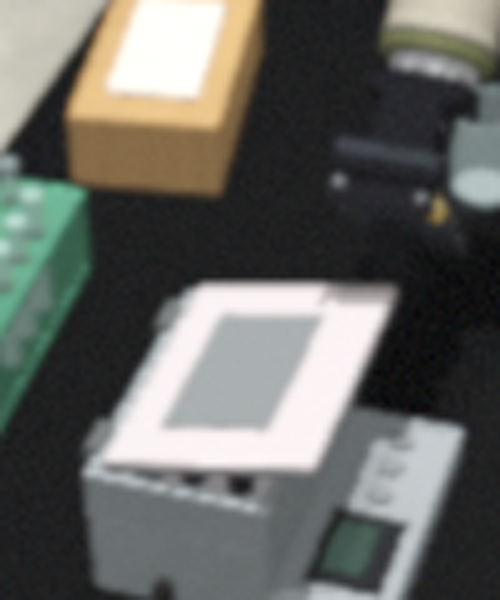

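The lid is at about 0.2 rad and still on the finger (lip corners (315,470) and (398,287) in the crop match the 0.2 prediction). Continuing slower, to below shut height.

>>> apply_moves:
  translation:
    - [-0.001, 0.0014, 0.0014]
    - [-0.001, 0.0028, 0.0028]
    - [-0.001, 0.0042, 0.0042]
    - [-0.002, 0.0056, 0.0056]
    - [-0.002, 0.007, 0.007]
    - [-0.002, 0.0084, 0.0084]
    - [-0.002, 0.0098, 0.0098]
    - [-0.002, 0.0112, 0.0112]
    - [-0.002, 0.0126, 0.0126]
    - [-0.002, 0.014, 0.014]
    - [-0.002, 0.0154, 0.0154]
    - [-0.002, 0.0168, 0.0168]
    - [-0.002, 0.0182, 0.0182]
    - [-0.002, 0.0196, 0.0196]
    - [-0.002, 0.021, 0.021]
    - [-0.002, 0.0224, 0.0224]
    - [-0.002, 0.0238, 0.0238]
    - [-0.002, 0.0252, 0.0252]
    - [-0.002, 0.0266, 0.0266]
    - [-0.002, 0.028, 0.028]
  rot:
    - [0, 0, 0]
    - [0, 0, 0]
    - [0, 0, 0]
    - [0, 0, 0]
    - [0, 0, 0]
    - [0, 0, 0]
    - [0, 0, 0]
    - [0, 0, 0]
    - [0, 0, 0]
    - [0, 0, 0]
    - [0, 0, 0]
    - [0, 0, 0]
    - [0, 0, 0]
    - [0, 0, 0]
    - [0, 0, 0]
    - [0, 0, 0]
    - [0, 0, 0]
    - [0, 0, 0]
    - [0, 0, 0]
    - [0, 0, 0]
  gripper: [0, 0, 0, 0, 0, 0, 0, 0, 0, 0, 0, 0, 0, 0, 0, 0, 0, 0, 0, 0]

```text
t: 12.8
eef_pos: [0.5214, -0.0866, 0.0817]
tcp_rot: [-2.355, 0.036, -0.015]
force: [0.2, 0.1, -0.7]
width: 0.0007
```

Run:
```python
from h import *
from cell import robot,imaging
import pickle
o=robot.get_obs();print(o["t"],o["eef_pos"],o["force"])
a=imaging.snapshot("side");pickle.dump(a,open("s9.pkl","wb"))
p=cv2.resize(a["pixels"][120:240,250:350,::-1],None,fx=5,fy=5,interpolation=cv2.INTER_CUBIC).astype(int)
c=p[:,370] ;print("rows bright at col 370/300:",[ (int(w.min()),int(w.max())) for k in (370,300,250,200) for w in [np.where(p[:,k].min(1)>170)[0]]])
```

```text
12.8 [ 0.52137162 -0.08664225  0.08173477] [ 0.21701708  0.09491007 -0.73267692]
rows bright at col 370/300: [(331, 599), (303, 506), (294, 508), (0, 484)]
```

>>> apply_moves:
  translation:
    - [0, 0.002, 0.002]
    - [0, 0.004, 0.004]
    - [0, 0.006, 0.006]
    - [0, 0.006, 0.006]
    - [-0.002, 0.02, -0.008]
    - [-0.002, 0.041, -0.03]
    - [-0.002, 0.062, -0.051]
    - [-0.002, 0.062, -0.051]
    - [-0.002, 0.035, -0.078]
    - [-0.002, 0.01, -0.103]
    - [-0.002, -0.02, -0.133]
    - [-0.002, -0.044, -0.157]
    - [-0.002, -0.044, -0.157]
    - [-0.002, -0.044, -0.157]
    - [-0.002, -0.044, -0.157]
  rot:
    - [0, 0, 0]
    - [0, 0, 0]
    - [0, 0, 0]
    - [0, 0, 0]
    - [0, 0, 0]
    - [0, 0, 0]
    - [0, 0, 0]
    - [0, 0, 0]
    - [0, 0, 0]
    - [0, 0, 0]
    - [0, 0, 0]
    - [0, 0, 0]
    - [0, 0, 0]
    - [0, 0, 0]
    - [0, 0, 0]
  gripper: [0, 0, 0, 0, 0, 0, 0, 0, 0, 0, 0, 0, 0, 0, 0]

```text
t: 14.1
eef_pos: [0.5166, -0.1666, 0.2234]
tcp_rot: [-2.355, 0.037, -0.015]
force: [-0.3, 0.3, -0.1]
width: 0.0005
```

Run:
```python
from h import *
from cell import robot,imaging
import pickle
o=robot.get_obs();print(o["t"],o["eef_pos"],o["force"])
a=imaging.snapshot("side")["pixels"];b=imaging.snapshot("scene")["pixels"]
d0=pickle.load(open("s9.pkl","rb"))["pixels"]
df=np.abs(a[150:240,260:332].astype(int)-d0[150:240,260:332]).max(2);print("lid diff",df.mean(),(df>40).sum())
cv2.imwrite("pics/fin.png",np.vstack([cv2.resize(a[120:250,250:380,::-1],(300,300),interpolation=2),cv2.resize(b[140:300,130:290,::-1],(300,300),interpolation=2)])if 0 else np.hstack([cv2.resize(a[120:250,250:380,::-1],(400,400),interpolation=2),cv2.resize(b[150:290,130:390,::-1],(400,400),interpolation=2)]))
```

```text
14.1 [ 0.51656332 -0.16661617  0.22340528] [-0.32691889  0.29632091 -0.06199434]
lid diff 4.053703703703704 134
```

View pics/fin.png

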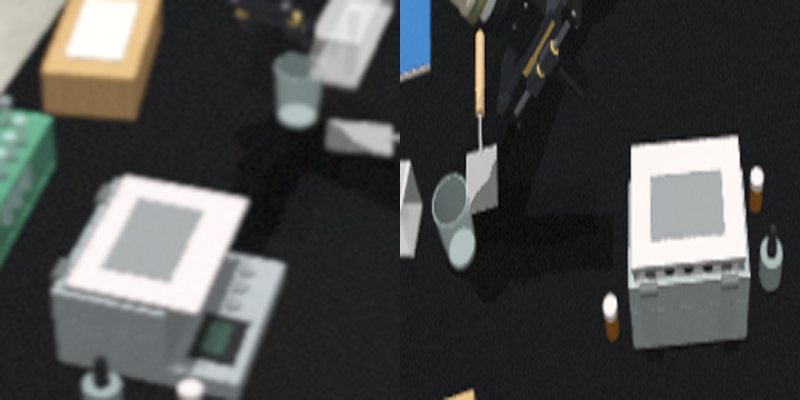

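Run:
```python
from h import *
from cell import imaging
import pickle
d0=pickle.load(open("s9.pkl","rb"));a=imaging.snapshot("side")
for s in (d0,a):
    p=cv2.resize(s["pixels"][120:240,250:350,::-1],None,fx=5,fy=5,interpolation=cv2.INTER_CUBIC).astype(int)
    print([(int(w.min()),int(w.max())) for k in (330,300,250,220) for w in [np.where(p[250:,k].min(1)>195)[0]+250]])
df=np.abs(a["pixels"][150:240,260:332].astype(int)-d0["pixels"][150:240,260:332]).max(2)
print(np.argwhere(df>40).min(0)+[150,260],np.argwhere(df>40).max(0)+[150,260],np.median(np.argwhere(df>40),axis=0)+[150,260])
t=-.019;R=np.array([[np.cos(t),-np.sin(t)],[np.sin(t),np.cos(t)]])
for th in (.04,.0):
    xy=R@[.06-.15*np.cos(th),.1]+[.5955,.0055];print(th,proj(a,[[*xy,.121+.15*np.sin(th)]]))
```

```text
[(327, 487), (305, 504), (296, 492), (290, 486)]
[(311, 487), (305, 504), (296, 492), (290, 486)]
[158 315] [206 331] [184. 325.]
0.04 [[314.04293626 219.58049288]]
0.0 [[314.06239373 220.92365676]]
```

```bash
python3 -c "
from cell import sign_off
print(sign_off())"
```

```text
the job is handed in; nothing more can be done
None
```

The lid is shut over the vials, and I handed the job in at about 14 s on the robot's clock; `sign_off()` gave no verdict.

**What I did:**
- I nudged the lid forward from behind with the closed fingertips until it stood at about 1.25 rad. I then moved the fingers round its right side and under it while it fell.
- It came to rest on the back of the upper finger at about 0.75 rad. Two pictures 0.3 s apart showed no movement.
- I lowered it along its arc at about 3 mm per row, then about 2 mm per row. That is roughly 0.2 rad/s near the end, against the 0.45 limit. The finger then dropped clear and moved away to the right and up.

**Last checks:**
- **Lid:** the front corner is at image row 220.8, where a fully shut lid is predicted at row 220.9. The lid's edges did not move between the last two pictures; the pixels that changed lie towards the gripper side and look like its moving shadow.
- **Rest of the bench:** in the last picture the vials, dropper, beaker and spatula stood upright and looked unmoved. I judged this by eye and did not measure it. The reagent and wash bottles were outside that crop, but the arm stayed well away from them after it left its start position.
- **Robot:** the final force reading was under 0.5 N, so it touches nothing.

**What disagreed:**
- The arm could not reach the 30° tilt I first planned because joint 6 was at its limit, so I worked at 45°.
- The lid settled about 0.1 rad lower on the finger than I had calculated. I corrected for that before lowering it.
- The wrist force readings varied by about 1 N, so contact was confirmed from the pictures rather than from force.

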